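# Release the latched key on the rework console

## Robot

A 6-joint arm with a two-finger parallel gripper is mounted at the origin on the work surface. World frame = base frame: x ahead of the robot, y to its left, z up, the work surface at z = 0. Lengths are in m, angles in degrees, forces in N, time in s.
With the tool pointing down it reaches from about 0.225 to 0.875 m from the base axis. Payload 3.4 kg.
Tool frame: the origin (TCP) lies midway between the tips of the shut fingers; the grasp point (between the pads) lies 19 mm behind it; x points along the fingers, y is the direction in which the jaws open and shut, and the axes are right-handed (so a half turn about x gives the same grasp; the last joint's range is limited). The gripper opens to 85 mm and grips with 20 to 120 N. Pads are 22 mm wide; open, the fingers measure 114 mm over their backs; the gripper's body (76 mm by 85 mm) begins 54 mm behind the grasp point. The pads swing forward as they close: fully open they stand 13 mm farther back than shut.
Start: joints at [-6.933, 15.808, 86.224, -0, 77.962, -6.933], TCP at [0.575, -0, 0.231] pointing down, gripper open.
Joint ranges: [-165.64, 165.64], [-43.16, 119.46], [12.63, 154.43], [-67.54, 247.53], [6.08, 155.33], [-154.97, 154.97]. Speed limits (degrees/s): [147.25, 147.25, 180, 180, 180, 180].

## Interface

Orientations are given as [roll, pitch, yaw] about the fixed x, y, z axes, in that order (R = Rz(yaw) Ry(pitch) Rx(roll)).
In Python, from bench import status, eyes, r gives the robot as it stands.
- The arm moves only by the shell command python3 -m handwheel 'ROWS'. ROWS is JSON, a list that holds one entry, the list of rows, each a list of 7 numbers: the shift along the tool's x, y, z in mm, then the turn, a rotation vector about the tool's x, y, z in degrees, then the closure in counts, from 0 (fully open) to 255 (shut). A call has 1 to 8 rows; each row is the pose to reach, as a shift and turn from the pose commanded when the call began, along the tool's axes at that moment; what a row does not reach only later rows make up. A row lasts 1/12 s, in which the tool goes at most 41.7 mm and 7.16 degrees, less where a joint would pass 70% of its speed; a pose out of reach is approached as far as the arm can. A call with a gripper value outside its range is refused whole. The fingers move at their own pace and stop on an object; the grip force is fixed at half the most. Time passes only in rows, so rows that repeat a pose let the fingers close. It gives the time, the measured TCP pose, the force and the opening at its end, in the units of the state.
- status.get_obs(): the state, without advancing time (a new reading comes with each control period).
- eyes.capture(name): name is "scene" or "side" or "wrist"; returns (picture, depth): 420x560x3 uint8, red, green, blue; 420x560 float32, m along the optical axis (not along the pixel's ray), 0 where there is no reading.
- eyes.camera_info(name): a dict with "fx", "fy", "cx", "cy" (pixels), "world_from_camera" (4x4, takes a point from camera to world coordinates). Camera axes: x right, y down, z forward; pixel columns grow to the right and rows downward; lengths in m; the calibration is good to about 2 mm. A picture is of the moment at which its call begins: read the wrist's pose just before it. camera_info takes no time and is no camera call; for the wrist camera it gives the pose at the moment of the call.
- r.finish_job(): hands the job in, once; it reports no verdict.
The state is a dict: "clock": time; "joint_pos": joint angles; "joint_vel": joint speeds; "effort": joint torques, N m; "position": TCP position; "tool_rot": TCP orientation; "contact_force": force on the tool from outside, world axes, zero at the start; "wrist_torque": the same for the moment, N m; "gripper_width": finger opening in m.
Only numpy, scipy, OpenCV 4.12 (cv2) and the standard library are available. Lean on these libraries where they do the work, as an engineer would, in place of code of your own. Each camera call takes 0.05 s, during which the arm holds its last target. There are 200 camera calls.

## Task

One of the four grey keys on the rework console is latched down. To find it, tap each key with the fingertips, one after another from the robot's left to its right, lightly and without pushing any of them in; then press the latched key fully home and let go, so that it springs up level with the others. Do not push in any key that is up, and leave the loose things on and around the console where they are.

Things in the scene. Friction and masses are not known exactly. Their poses are not given: they have to be found in the camera images.
- console: Beige metal control console, 160 (x) x 270 (y) x 50 mm high, fixed; origin at the centre of its underside on the table. Its x axis points away from the robot (yaw within 0.4 rad), its y axis to the robot's left. On its far edge a display hood (130 mm wide, 69 mm high, 39 to 75 mm along x). Each key stands in a dark collar 32 x 32 mm, top 54 mm above the table.
- row (a point): Middle of the key row, at the height of an up key's top (66 mm above the table). The keys stand along the console's y at x = -35 mm, y = +78, +26, -26, -78 mm. An up key starts to yield at about 3 N, is 5 mm down at about 5.5 N, and springs back.
- row_stop (a point): Middle of the key row, at the height of a key top pressed fully down (58 mm above the table). The latched key starts to yield at about 3.3 N and reaches this stop at about 5 N (6 to 8 N is sure); let go from there, it unlatches and springs up fully; let go earlier, it stays latched. Once released it does not latch again.
- key_1: Grey key cap 24 x 24 mm, flat top; origin at the centre of its top face, z up. Moves straight down only: top 66 mm above the table when up, 63 mm when latched, 58 mm at its stop. The four look the same; the numbers do not follow their order in the row, which differs each time.
- key_2: Grey key cap 24 x 24 mm, flat top; origin at the centre of its top face, z up. Moves straight down only: top 66 mm above the table when up, 63 mm when latched, 58 mm at its stop. The four look the same; the numbers do not follow their order in the row, which differs each time.
- key_3: Grey key cap 24 x 24 mm, flat top; origin at the centre of its top face, z up. Moves straight down only: top 66 mm above the table when up, 63 mm when latched, 58 mm at its stop. The four look the same; the numbers do not follow their order in the row, which differs each time.
- key_4: Grey key cap 24 x 24 mm, flat top; origin at the centre of its top face, z up. Moves straight down only: top 66 mm above the table when up, 63 mm when latched, 58 mm at its stop. The four look the same; the numbers do not follow their order in the row, which differs each time.
- tin: Small round aluminium tin, 31 mm diameter, 20 mm high, on the console's top beside the display; origin under its centre. Loose bystander: leave it where it is.
- nozzle: Brass nozzle standing on the console's top beside the display, 18 mm diameter, 28 mm high; origin under its centre. Loose bystander: leave it where it is.
- spool: Solder spool, 60 mm diameter, 46 mm high, left of the console; origin under its centre. Loose bystander: leave it where it is.
- driver: Black and orange screwdriver lying right of the console, 170 mm long, 18 mm thick; origin underneath where handle meets blade. Loose bystander: leave it where it is.
- syringe: Flux syringe lying beyond the console, 150 mm long, 18 mm high, 34 mm wide at its flange; origin under its centre. Loose bystander: leave it where it is.
- board: Small circuit board lying beyond the console, 60 x 45 x 6 mm; origin under its centre. Loose bystander: leave it where it is.
- battery: Flat silver battery pack lying to the left, 70 x 48 x 6 mm; origin under its centre. Loose bystander: leave it where it is.

How it is judged:
By the outcome, as a careful person would: the job done as asked, in the order asked, and still so for the second after the job is handed in, with the robot touching nothing.
It also fails if it takes over 51 s, if anything falls off the work surface, if the arm or the gripper's body presses on something with over 40 N, if the wrist force passes 120 N, or if a joint passes its speed limit or range.

## Working session

There is one attempt and no reset: what is moved stays moved. The work goes in short steps, Python scripts to look and compute and a shell command to move; the robot and the scene stay as the last step left them, time stands still between calls to the robot, and variables do not carry over. Pictures are saved under pics/ and viewed, about 8 in all and at most 12, crops included, and the job is handed in when it is done.

```bash
mkdir -p pics; ls
python3 - <<'E'
from bench import status, eyes, r
import cv2,numpy as np
o=status.get_obs(); print({k:np.round(v,3).tolist() for k,v in o.items()})
for n in ("scene","wrist"):
    p,d=eyes.capture(n); i=eyes.camera_info(n)
    cv2.imwrite(f"pics/{n}0.png",p[:,:,::-1]); np.savez(f"{n}0.npz",p=p,d=d,T=i["world_from_camera"],K=[i[k] for k in("fx","fy","cx","cy")])
    print(n,np.round(i["world_from_camera"],3).tolist(),i["fx"])
E
```

```text
pics
{'clock': 0.0, 'joint_pos': [-6.931, 15.847, 86.297, -0.001, 77.963, -6.933], 'joint_vel': [-0.035, -0.052, 0.023, -0.005, -0.001, -0.067], 'effort': [0.001, -41.677, -24.581, -0.0, 0.011, 0.0], 'position': [0.574, 0.0, 0.23], 'tool_rot': [-96.606, 89.893, 173.396], 'contact_force': [-0.187, -0.677, 0.266], 'wrist_torque': [0.035, 0.024, -0.018], 'gripper_width': 0.086}
scene [[-0.832, 0.443, -0.335, 0.901], [0.555, 0.679, -0.48, 0.607], [0.015, -0.585, -0.811, 0.861], [0.0, 0.0, 0.0, 1.0]] 443.92234143965993
wrist [[1.0, -0.0, -0.001, 0.576], [-0.0, -0.948, -0.318, 0.081], [-0.001, 0.318, -0.948, 0.372], [0.0, 0.0, 0.0, 1.0]] 298.4826096081701
```

View pics/scene0.png

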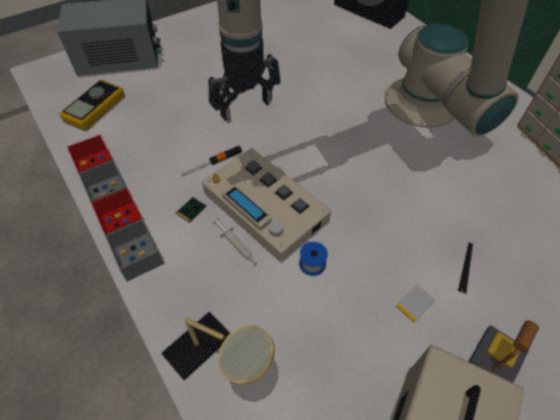

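View pics/wrist0.png

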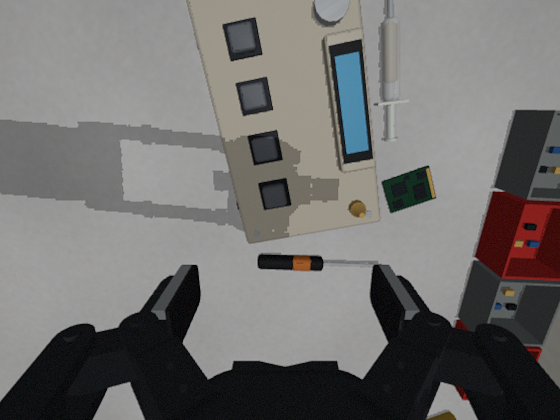

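The wrist picture shows the four key collars at about (242,39), (254,96), (265,148) and (274,194). The tin is at (331,8), the nozzle at (358,208) and the driver at y≈262, below the console. Next I'll measure the keys.

```bash
cat > m.py <<'E'
import cv2,numpy as np,sys
def meas(f,seeds,zc=0.054):
    a=np.load(f); p,d,T,K=a["p"],a["d"],a["T"],a["K"]; fx,fy,cx,cy=K
    v,u=np.mgrid[:420,:560]
    P=np.stack([(u-cx)/fx*d,(v-cy)/fy*d,d],-1)@T[:3,:3].T+T[:3,3]
    g=p.max(2); out=[]
    for s in seeds:
        win=np.zeros_like(g); win[max(s[1]-26,0):s[1]+27,s[0]-26:s[0]+27]=1
        m=((g<95)&(win>0)&(p.max(2).astype(int)-p.min(2)<30)).astype(np.uint8)
        m=cv2.morphologyEx(m,cv2.MORPH_OPEN,np.ones((3,3)));m=cv2.morphologyEx(m,cv2.MORPH_CLOSE,np.ones((9,9)))
        n,l,st,c=cv2.connectedComponentsWithStats(m)
        k=1+np.argmax(st[1:,4]); ctr=c[k]
        x,y=ctr.round().astype(int)
        cap=P[y-4:y+5,x-4:x+5].reshape(-1,3); cap=cap[np.isfinite(cap[:,2])]
        # robust: pixel ray intersect with cap plane
        q=P[l==k]; q=q[(q[:,2]>.045)&(q[:,2]<.075)]
        r_=cv2.minAreaRect((q[:,:2]*1000).astype(np.float32))
        print(s,"pix",ctr.round(1),"area",st[k,4],"cap",np.median(cap,0).round(4),"std",cap[:,2].std().round(4),"rect",np.round(r_[0],1),np.round(r_[1],1),round(r_[2],1))
        out.append(np.r_[np.array(r_[0])/1000,np.median(cap[:,2])])
    return np.array(out),P,p
if __name__=="__main__":
    o,P,p=meas("wrist0.npz",[(242,39),(254,96),(265,148),(274,194)])
    dd=o[0]-o[3]; print("spacings",np.linalg.norm(np.diff(o[:,:2],axis=0),axis=1),"yaw",np.degrees(np.arctan2(-dd[0],dd[1])),"mid",o.mean(0))
    print("console top z",np.median(P[60:65,285:300,2]),"table",np.median(P[330:,30:60,2]), P[300,100])
E
python3 m.py
```

```text
(242, 39) pix [242.1  39.5] area 928 cap [0.5359 0.14   0.0622] std 0.0007 rect [534.7 142.2] [31.8 32.9] 10.2
(254, 96) pix [254.5  96.7] area 732 cap [0.5456 0.0898 0.0654] std 0.0008 rect [544.5  90.8] [31.5 32.3] 10.8
(265, 148) pix [264.6 147.7] area 948 cap [0.5551 0.0411 0.0654] std 0.0006 rect [553.7  39. ] [33.1 32.8] 10.4
(274, 194) pix [274.4 193.8] area 833 cap [ 0.5637 -0.0077  0.0655] std 0.0007 rect [563.5 -12.2] [32.9 34. ] 11.3
spacings [0.05233824 0.0526285  0.05211581] yaw 10.542987308897361 mid [0.5491067  0.06494167 0.06463795]
console top z 0.04951206259969021 table 0.3092553540769163 [ 0.30394898 -0.18774944  0.00072656]
```

```bash
cat > g.py <<'E'
import numpy as np
from scipy.spatial.transform import Rotation as Ro
from bench import status
from m import meas
import io,contextlib
def keys():
    with contextlib.redirect_stdout(io.StringIO()):
        o,_,_=meas("wrist0.npz",[(242,39),(254,96),(265,148),(274,194)])
    y=np.radians(10.6); c=o.mean(0)[:2]; d=np.array([-np.sin(y),np.cos(y)])
    return [c+k*d for k in(.078,.026,-.026,-.078)]
def to(k,z):
    s=status.get_obs(); R=Ro.from_euler("xyz",s["tool_rot"],degrees=True).as_matrix()
    t=np.r_[keys()[k],z]; print("key",t.round(4),"at",np.round(s["position"],4),"shift mm",(R.T@(t-s["position"])*1000).round(1),"F",np.round(s["contact_force"],2),"w",s["gripper_width"], s["clock"])
    return R
if __name__=="__main__":
    R=to(0,.10); print(R.round(3))
    y=np.radians(10.6)
    # jaws (tool y) along console x axis
    for sg in(1,-1):
        x=np.array([0,0,-1.]);yy=sg*np.array([np.cos(y),np.sin(y),0]);Rt=np.c_[x,yy,np.cross(x,yy)]
        print(sg,np.degrees(Ro.from_matrix(R.T@Rt).as_rotvec()).round(2))
E
python3 g.py
```

```text
key [0.5348 0.1416 0.1   ] at [0.5745 0.     0.2305] shift mm [ 130.6  -39.6 -141.5] F [-0.49 -1.31  0.83] w 0.08543401457751498 0.1
[[-0.002  1.    -0.   ]
 [ 0.    -0.    -1.   ]
 [-1.    -0.002 -0.   ]]
1 [-10.6   -0.02   0.09]
-1 [1.694e+02 1.400e-01 3.000e-02]
```

```bash
python3 -m handwheel '[[[30,-10,-36,-5,0,0,255],[55,-20,-71,-10.6,0,0,255],[80,-30,-107,-10.6,0,0,255],[110,-40,-142,-10.6,0,0,255],[110,-40,-142,-10.6,0,0,255],[110,-40,-142,-10.6,0,0,255],[110,-40,-142,-10.6,0,0,255],[110,-40,-142,-10.6,0,0,255]]]'
python3 - <<'E'
from bench import status, eyes
from g import to
import cv2,numpy as np
print(to(0,.066).round(3))
p,d=eyes.capture("wrist");i=eyes.camera_info("wrist");cv2.imwrite("pics/w1.png",p[:,:,::-1])
np.savez("wrist1.npz",p=p,d=d,T=i["world_from_camera"],K=[i[k] for k in("fx","fy","cx","cy")])
to(0,.066)
E
```

```text
clock: 0.77
position: [0.536, 0.1415, 0.122]
tool_rot: [62.8, 89.9, -16.5]
contact_force: [0.2, -0.6, 0.6]
gripper_width: 0.0001
key [0.5348 0.1416 0.066 ] at [0.536  0.1415 0.122 ] shift mm [56.  -1.3 -0.4] F [ 0.24 -0.6   0.55] w 0.00011629807091407133 0.7667
[[ 0.002  0.983  0.184]
 [-0.001  0.184 -0.983]
 [-1.     0.002  0.001]]
key [0.5348 0.1416 0.066 ] at [0.5364 0.1412 0.1223] shift mm [56.3 -1.7 -0.8] F [ 0.14  0.17 -0.08] w 0.0003310465516415175 0.8167
```

View pics/w1.png

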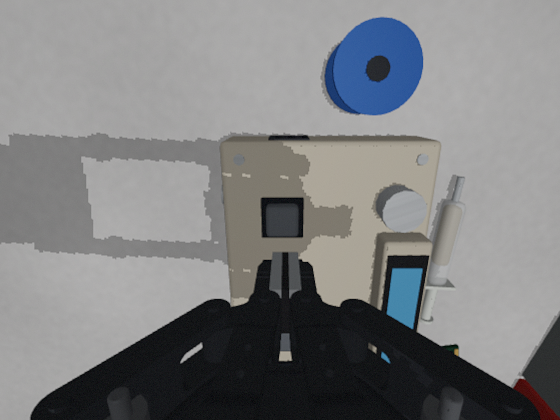

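The fingers are shut and square to the console, with the fingertips at about (287,255) and the left key at (282,217). I'll re-measure that key from this closer view.

```bash
python3 -c "
from m import meas
meas('wrist1.npz',[(282,217)])"
```

```text
(282, 217) pix [281.9 216.9] area 1742 cap [0.5342 0.1463 0.0628] std 0.0005 rect [534.9 141.9] [32.4 31.8] 10.7
```

```bash
python3 -m handwheel '[[[38,-1,0,0,0,0,255],[50,-1,0,0,0,0,255],[50,-1,0,0,0,0,255],[50,-1,0,0,0,0,255]]]'; python3 -m handwheel '[[[2,0,0,0,0,0,255],[2,0,0,0,0,0,255]]]'
```

```text
clock: 1.15
position: [0.5349, 0.1408, 0.0718]
tool_rot: [69.4, 90.0, -10.1]
contact_force: [0.8, -0.1, -0.1]
gripper_width: -0.0001
clock: 1.32
position: [0.5355, 0.1415, 0.0707]
tool_rot: [85.5, 89.8, 6.0]
contact_force: [0.1, -0.5, -0.5]
gripper_width: 0.0001
```

```bash
for i in 1; do python3 -m handwheel '[[[2,0,0,0,0,0,255]]]'; python3 -m handwheel '[[[0,0,0,0,0,0,255]]]';python3 -m handwheel '[[[0,0,0,0,0,0,255]]]';python3 -m handwheel '[[[0,0,0,0,0,0,255]]]'; done | grep -E "pos|force"
```

```text
position: [0.5354, 0.1417, 0.0688]
contact_force: [-0.3, -0.9, 0.1]
position: [0.5346, 0.1418, 0.068]
contact_force: [-0.7, -0.5, 0.1]
position: [0.5343, 0.1418, 0.0678]
contact_force: [0.1, -0.1, -0.1]
position: [0.5342, 0.1419, 0.0676]
contact_force: [0.3, -0.7, 0.5]
```

```bash
(python3 -m handwheel '[[[1.5,0,0,0,0,0,255]]]'; python3 -m handwheel '[[[0,0,0,0,0,0,255]]]';python3 -m handwheel '[[[0,0,0,0,0,0,255]]]')| grep -E "pos|force"
```

```text
position: [0.5344, 0.1419, 0.0662]
contact_force: [-0.6, -0.6, 0.3]
position: [0.5339, 0.1418, 0.0657]
contact_force: [-0.7, -0.4, 0.0]
position: [0.5339, 0.1418, 0.0657]
contact_force: [0.3, -0.2, 0.1]
```

No contact at 65.7 mm, so I'll go on down.

```bash
(python3 -m handwheel '[[[1,0,0,0,0,0,255]]]'; python3 -m handwheel '[[[0,0,0,0,0,0,255]]]';python3 -m handwheel '[[[0,0,0,0,0,0,255]]]')| grep -E "pos|force"
```

```text
position: [0.5342, 0.1419, 0.0649]
contact_force: [0.3, 0.4, -0.4]
position: [0.5339, 0.1418, 0.0646]
contact_force: [0.1, 0.1, -0.5]
position: [0.534, 0.1418, 0.0647]
contact_force: [-0.0, -0.2, 0.0]
```

```bash
(python3 -m handwheel '[[[0.6,0,0,0,0,0,255]]]'; python3 -m handwheel '[[[0,0,0,0,0,0,255]]]';python3 -m handwheel '[[[0,0,0,0,0,0,255]]]')| grep -E "pos|force"
```

```text
position: [0.5341, 0.1418, 0.0643]
contact_force: [-0.2, 0.0, 0.1]
position: [0.534, 0.1418, 0.0641]
contact_force: [0.4, 0.6, -0.6]
position: [0.534, 0.1418, 0.0642]
contact_force: [0.1, 0.5, -0.5]
```

```bash
(python3 -m handwheel '[[[0.5,0,0,0,0,0,255]]]'; python3 -m handwheel '[[[0,0,0,0,0,0,255]]]';python3 -m handwheel '[[[0,0,0,0,0,0,255]]]')| grep -E "pos|force"
```

```text
position: [0.5341, 0.1418, 0.0638]
contact_force: [0.3, -0.3, -0.4]
position: [0.534, 0.1418, 0.0637]
contact_force: [-0.5, -0.4, -0.4]
position: [0.534, 0.1418, 0.0637]
contact_force: [-0.5, -0.3, 0.5]
```

```bash
(python3 -m handwheel '[[[0.4,0,0,0,0,0,255]]]'; python3 -m handwheel '[[[0,0,0,0,0,0,255]]]';python3 -m handwheel '[[[0,0,0,0,0,0,255]]]')| grep -E "pos|force"
```

```text
position: [0.5341, 0.1418, 0.0634]
contact_force: [0.2, 0.5, 0.7]
position: [0.534, 0.1418, 0.0633]
contact_force: [-0.0, -0.0, -0.2]
position: [0.534, 0.1418, 0.0633]
contact_force: [-0.4, -0.9, -0.5]
```

```bash
(python3 -m handwheel '[[[0.3,0,0,0,0,0,255]]]'; python3 -m handwheel '[[[0,0,0,0,0,0,255]]]';python3 -m handwheel '[[[0,0,0,0,0,0,255]]]')| grep -E "pos|force"
```

```text
position: [0.5341, 0.1418, 0.0631]
contact_force: [-0.3, -0.0, 2.6]
position: [0.5342, 0.1418, 0.0631]
contact_force: [-0.5, 0.2, 0.4]
position: [0.5341, 0.1418, 0.0631]
contact_force: [0.0, -1.0, 1.0]
```

```bash
(python3 -m handwheel '[[[0.1,0,0,0,0,0,255]]]'; python3 -m handwheel '[[[0,0,0,0,0,0,255]]]')| grep -E "clock|pos|force"
```

```text
clock: 3.23
position: [0.5341, 0.1418, 0.0631]
contact_force: [-0.6, 0.0, 2.3]
clock: 3.32
position: [0.5341, 0.1418, 0.0631]
contact_force: [-1.6, -0.5, 1.9]
```

Light contact of about 2 N at 63.1 mm, so the left key stands low and is the latched one. On to key 2.

```bash
python3 -m handwheel '[[[-16,0,0,0,0,0,255],[-16,0,26,0,0,0,255],[-16,0,52,0,0,0,255],[-16,0,52,0,0,0,255],[-6,0,52,0,0,0,255],[-4,0,52,0,0,0,255],[-4,0,52,0,0,0,255],[-4,0,52,0,0,0,255]]]'; (python3 -m handwheel '[[[0.5,0,0,0,0,0,255]]]'; python3 -m handwheel '[[[0,0,0,0,0,0,255]]]')| grep -E "clock|pos|force"; python3 -c "
from g import to
to(1,.066)"
```

```text
clock: 3.98
position: [0.543, 0.0914, 0.0664]
tool_rot: [-109.3, 89.9, 171.3]
contact_force: [1.0, 0.2, 0.5]
gripper_width: -0.0001
clock: 4.07
position: [0.5433, 0.0916, 0.0662]
contact_force: [-0.0, 0.1, 0.8]
clock: 4.15
position: [0.5433, 0.0914, 0.0662]
contact_force: [0.4, 0.3, 0.5]
key [0.5443 0.0905 0.066 ] at [0.5433 0.0914 0.0662] shift mm [0.2 0.8 1.1] F [0.39 0.33 0.48] w 8.004210452415092e-05 4.15
```

```bash
(python3 -m handwheel '[[[0.15,0,0,0,0,0,255]]]'; python3 -m handwheel '[[[0,0,0,0,0,0,255]]]'; python3 -m handwheel '[[[0,0,0,0,0,0,255]]]')| grep -E "pos|force"
```

```text
position: [0.5434, 0.0912, 0.0662]
contact_force: [-0.6, 0.2, 0.5]
position: [0.5435, 0.0911, 0.0662]
contact_force: [-0.3, 0.9, -0.4]
position: [0.5436, 0.0909, 0.0663]
contact_force: [0.2, 0.5, -0.3]
```

```bash
(python3 -m handwheel '[[[0.15,0,0,0,0,0,255]]]'; python3 -m handwheel '[[[0,0,0,0,0,0,255]]]'; python3 -m handwheel '[[[0,0,0,0,0,0,255]]]')| grep -E "pos|force"
```

```text
position: [0.5436, 0.0908, 0.0662]
contact_force: [0.1, -0.1, 0.5]
position: [0.5436, 0.0907, 0.0661]
contact_force: [0.3, 1.0, 0.7]
position: [0.5436, 0.0907, 0.0661]
contact_force: [0.3, -0.5, -0.5]
```

```bash
(python3 -m handwheel '[[[0.15,0,0,0,0,0,255]]]'; python3 -m handwheel '[[[0,0,0,0,0,0,255]]]'; python3 -m handwheel '[[[0,0,0,0,0,0,255]]]')| grep -E "pos|force"
```

```text
position: [0.5437, 0.0907, 0.0661]
contact_force: [-0.8, 1.2, 2.0]
position: [0.5437, 0.0907, 0.0661]
contact_force: [-0.9, 0.1, 1.5]
position: [0.5436, 0.0907, 0.0661]
contact_force: [-0.9, -0.4, 0.9]
```

Key 2 is up, with light contact at 66.1 mm. On to key 3.

```bash
(python3 -m handwheel '[[[-13,0,0,0,0,0,255],[-13,0,26,0,0,0,255],[-13,0,52,0,0,0,255],[-13,0,52,0,0,0,255],[-3,0,52,0,0,0,255],[-0.6,0,52,0,0,0,255],[-0.6,0,52,0,0,0,255],[-0.6,0,52,0,0,0,255]]]'; python3 -m handwheel '[[[0,0,0,0,0,0,255],[0,0,0,0,0,0,255],[0,0,0,0,0,0,255]]]';python3 -m handwheel '[[[0.2,0,0,0,0,0,255]]]'; python3 -m handwheel '[[[0,0,0,0,0,0,255]]]')| grep -E "clock|pos|force"
```

```text
clock: 5.57
position: [0.5526, 0.0401, 0.0662]
contact_force: [0.0, 0.4, 0.6]
clock: 5.82
position: [0.5529, 0.0402, 0.0665]
contact_force: [1.1, -0.3, 0.6]
clock: 5.9
position: [0.5531, 0.04, 0.0664]
contact_force: [0.9, 0.4, 0.2]
clock: 5.98
position: [0.5531, 0.0398, 0.0664]
contact_force: [0.2, 0.0, 0.4]
```

```bash
(python3 -m handwheel '[[[0.2,0,0,0,0,0,255]]]'; python3 -m handwheel '[[[0,0,0,0,0,0,255]]]'; python3 -m handwheel '[[[0,0,0,0,0,0,255]]]')| grep -E "pos|force"
```

```text
position: [0.5532, 0.0397, 0.0662]
contact_force: [-0.2, -0.5, 0.2]
position: [0.5532, 0.0396, 0.0662]
contact_force: [-1.3, 0.6, -0.5]
position: [0.5532, 0.0396, 0.0662]
contact_force: [-0.6, -0.8, -0.0]
```

```bash
(python3 -m handwheel '[[[0.2,0,0,0,0,0,255]]]'; python3 -m handwheel '[[[0,0,0,0,0,0,255]]]'; python3 -m handwheel '[[[0,0,0,0,0,0,255]]]')| grep -E "pos|force"
```

```text
position: [0.5532, 0.0396, 0.0661]
contact_force: [-0.3, -0.5, 3.3]
position: [0.5532, 0.0396, 0.0661]
contact_force: [-0.5, 0.1, 0.8]
position: [0.5532, 0.0396, 0.0661]
contact_force: [-0.5, -0.4, 1.0]
```

Key 3 is up as well, contacting at 66.1 mm. On to key 4.

```bash
(python3 -m handwheel '[[[-13,0,0,0,0,0,255],[-13,0,26,0,0,0,255],[-13,0,52,0,0,0,255],[-13,0,52,0,0,0,255],[-3,0,52,0,0,0,255],[-0.6,0,52,0,0,0,255],[-0.6,0,52,0,0,0,255],[-0.6,0,52,0,0,0,255]]]'; python3 -m handwheel '[[[0,0,0,0,0,0,255],[0,0,0,0,0,0,255],[0,0,0,0,0,0,255]]]';python3 -m handwheel '[[[0.3,0,0,0,0,0,255]]]'; python3 -m handwheel '[[[0,0,0,0,0,0,255]]]'; python3 -m handwheel '[[[0,0,0,0,0,0,255]]]')| grep -E "clock|pos|force"; python3 -c "
from g import to
to(3,.066)"
```

```text
clock: 7.15
position: [0.5622, -0.0111, 0.0662]
contact_force: [0.1, -0.3, 0.8]
clock: 7.4
position: [0.5625, -0.0109, 0.0664]
contact_force: [-0.1, -0.4, 0.0]
clock: 7.48
position: [0.5627, -0.0111, 0.0663]
contact_force: [-0.5, -0.1, 0.3]
clock: 7.57
position: [0.5627, -0.0113, 0.0662]
contact_force: [-1.4, 0.3, 0.1]
clock: 7.65
position: [0.5627, -0.0114, 0.0663]
contact_force: [0.3, 0.2, -0.2]
key [ 0.5635 -0.0117  0.066 ] at [ 0.5627 -0.0114  0.0663] shift mm [0.3 0.6 0.5] F [ 0.35  0.21 -0.19] w -0.00032285982087566973 7.65
```

```bash
(python3 -m handwheel '[[[0.15,0,0,0,0,0,255]]]'; python3 -m handwheel '[[[0,0,0,0,0,0,255]]]'; python3 -m handwheel '[[[0,0,0,0,0,0,255]]]')| grep -E "pos|force"
```

```text
position: [0.5628, -0.0115, 0.0662]
contact_force: [-0.7, -0.2, -0.6]
position: [0.5628, -0.0115, 0.0661]
contact_force: [0.0, 0.4, 0.4]
position: [0.5627, -0.0115, 0.0661]
contact_force: [-0.4, 0.2, -0.6]
```

```bash
(python3 -m handwheel '[[[0.15,0,0,0,0,0,255]]]'; python3 -m handwheel '[[[0,0,0,0,0,0,255]]]'; python3 -m handwheel '[[[0,0,0,0,0,0,255]]]')| grep -E "pos|force"
```

```text
position: [0.5628, -0.0116, 0.0661]
contact_force: [-0.2, -0.0, 3.0]
position: [0.5628, -0.0116, 0.0661]
contact_force: [-0.4, 0.5, 1.8]
position: [0.5628, -0.0116, 0.0661]
contact_force: [0.2, 1.8, 1.2]
```

Key 4 is up. Back to the left key, to press it home.

```bash
(python3 -m handwheel '[[[-14,0,0,0,0,0,255],[-14,0,-39,0,0,0,255],[-14,0,-78,0,0,0,255],[-14,0,-117,0,0,0,255],[-14,0,-156,0,0,0,255],[-14,0,-156,0,0,0,255],[-3,0,-156,0,0,0,255],[1,0,-156,0,0,0,255]]]'; python3 -m handwheel '[[[0,0,0,0,0,0,255],[0,0,0,0,0,0,255],[0,0,0,0,0,0,255],[0,0,0,0,0,0,255]]]'; python3 -m handwheel '[[[1.5,0,0,0,0,0,255],[3,0,0,0,0,0,255],[4.5,0,0,0,0,0,255],[6,0,0,0,0,0,255]]]'; python3 -m handwheel '[[[0.6,0,0,0,0,0,255],[0.6,0,0,0,0,0,255]]]')| grep -E "clock|pos|force"
```

```text
clock: 8.82
position: [0.5335, 0.1424, 0.0643]
contact_force: [-0.6, -0.8, -0.6]
clock: 9.15
position: [0.5345, 0.1412, 0.0653]
contact_force: [0.4, -0.2, 0.0]
clock: 9.48
position: [0.5346, 0.1414, 0.0596]
contact_force: [-1.4, -1.0, 6.0]
clock: 9.65
position: [0.5346, 0.1414, 0.0588]
contact_force: [0.0, -1.9, 3.8]
```

```bash
(python3 -m handwheel '[[[0.6,0,0,0,0,0,255]]]'; python3 -m handwheel '[[[0.2,0,0,0,0,0,255]]]';python3 -m handwheel '[[[0,0,0,0,0,0,255]]]')| grep -E "clock|pos|force"
```

```text
clock: 9.73
position: [0.5346, 0.1415, 0.0583]
contact_force: [-0.2, -0.5, 6.3]
clock: 9.82
position: [0.5346, 0.1414, 0.0581]
contact_force: [-0.3, -1.6, 6.1]
clock: 9.9
position: [0.5346, 0.1415, 0.0581]
contact_force: [-0.5, -2.0, 7.4]
```

```bash
(python3 -m handwheel '[[[0.15,0,0,0,0,0,255]]]'; python3 -m handwheel '[[[0,0,0,0,0,0,255]]]';python3 -m handwheel '[[[0,0,0,0,0,0,255]]]')| grep -E "clock|pos|force"
```

```text
clock: 9.98
position: [0.5346, 0.1415, 0.0582]
contact_force: [-0.4, -1.8, 7.9]
clock: 10.07
position: [0.5346, 0.1415, 0.0583]
contact_force: [0.3, -2.6, 7.7]
clock: 10.15
position: [0.5346, 0.1415, 0.0584]
contact_force: [-0.2, -1.5, 8.6]
```

It's on its stop: the force rose to 8 N with no further travel. I'll let go straight up and move back to a viewing pose.

```bash
(python3 -m handwheel '[[[-5,0,0,0,0,0,255],[-14,0,0,0,0,0,255],[-40,0,0,0,0,0,255],[-80,0,0,0,0,0,255],[-115,0,30,0,0,0,255],[-150,0,60,0,0,0,255],[-172,0,95,0,0,0,255],[-172,0,125,0,0,0,255]]]'; python3 -m handwheel '[[[0,0,15,0,0,0,255],[0,0,15,0,0,0,255],[0,0,15,0,0,0,255],[0,0,15,0,0,0,255]]]')| grep -E "clock|pos|force"
python3 - <<'E'
from bench import status, eyes
import cv2,numpy as np
p,d=eyes.capture("wrist");i=eyes.camera_info("wrist");cv2.imwrite("pics/w2.png",p[:,:,::-1])
np.savez("wrist2.npz",p=p,d=d,T=i["world_from_camera"],K=[i[k] for k in("fx","fy","cx","cy")])
p,d=eyes.capture("scene");cv2.imwrite("pics/s2.png",p[:,:,::-1])
a=np.load("scene0.npz")["p"]; df=cv2.absdiff(a,p).max(2); m=(df>40).astype(np.uint8)
n,l,st,c=cv2.connectedComponentsWithStats(m); print([s.tolist() for s in st[1:] if s[4]>15])
E
```

```text
clock: 10.82
position: [0.5594, 0.0187, 0.235]
contact_force: [1.2, 0.4, 0.7]
clock: 11.15
position: [0.5591, 0.0051, 0.229]
contact_force: [-0.7, 0.0, -0.2]
[[208, 0, 30, 123, 1673], [240, 0, 10, 11, 92], [261, 0, 12, 61, 538], [231, 47, 10, 5, 20], [272, 57, 7, 10, 50], [262, 67, 8, 13, 75], [274, 75, 7, 10, 49], [265, 81, 4, 7, 21], [235, 84, 28, 35, 567], [238, 87, 5, 6, 20], [263, 90, 9, 16, 84], [319, 147, 12, 16, 30]]
```

View pics/w2.png

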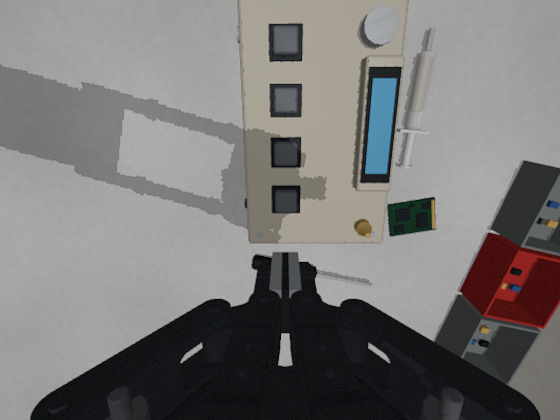

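View pics/s2.png

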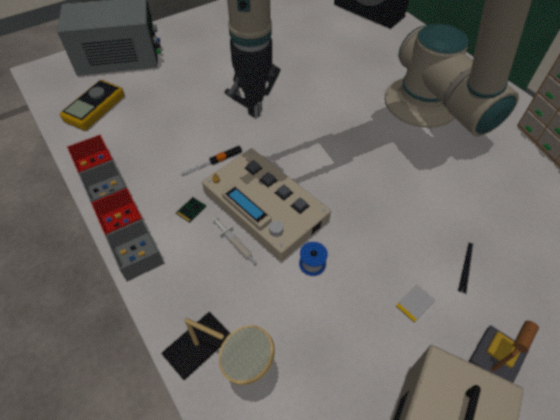

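The wrist view shows the four keys at (285,42), (285,100), (286,152) and (286,199). In the scene view everything is in place; the only differences are the arm, the gripper and their shadow. Now the key heights.

```bash
python3 -c "
from m import meas
meas('wrist2.npz',[(285,42),(285,100),(286,152),(286,199)])"
```

```text
(285, 42) pix [284.9  44. ] area 692 cap [0.5349 0.1384 0.0653] std 0.0008 rect [534.7 142. ] [32.1 31.4] 12.1
(285, 100) pix [285.3 100.1] area 603 cap [0.5438 0.091  0.0653] std 0.0008 rect [544.4  91.2] [31.6 30.4] 10.6
(286, 152) pix [285.4 151.9] area 928 cap [0.5528 0.042  0.0653] std 0.0338 rect [553.6  40.1] [31.5 31.7] 11.4
(286, 199) pix [285.4 198.5] area 815 cap [ 0.562  -0.0058  0.0653] std 0.0006 rect [563.6 -11.3] [32.4 32.7] 10.0
```

All four keys are level at 65.3 mm, and the arm is clear of everything.

```bash
python3 -c "
from bench import r
print(r.finish_job())"
```

```text
the job is handed in; nothing more can be done
None
```

The leftmost key was the latched one; it is now released and level with the others, and the job is handed in.

- **Tapping:** I tapped all four keys from left to right with the shut fingertips, at about 1–2 N steady. The leftmost met the fingers at 63.1 mm and the other three at 66.1 mm. At first touch, single readings on keys 3 and 4 reached 3.3 N and 3.0 N, with roughly ±0.6 N of noise. Those keys showed no measurable travel.
- **Pressing:** I pressed the leftmost key until it stopped at about 58.2 mm under roughly 8 N, then let go straight up.
- **Last checks:** The wrist camera's depth put all four keys at 65.3 mm; the leftmost was at 62.2 mm before. Comparing the scene pictures from before and after, I saw only the arm, the gripper and one small patch on a shadow edge changed, and none of the loose things had moved. The arm ended clear of everything with near-zero force, at about 11 s on the clock. No check failed.

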